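# Clamp a heat sink for bonding with a slip-clutch pressure screw

## Task

Clamp the loose heat sink down on the chip for bonding: stand it fully down in the nest on the chip, swing the blue clamp arm over it to its stop, then turn the knurled knob clockwise until its slip clutch just gives, stop at that first slip before the clutch clicks over to its next tooth, and let go so that the foot stays pressed on the heat sink. Do not press hard on the screw or the chip, and leave the other things on the bench where they lie.

Things in the scene. Friction and masses are not known exactly. Their poses are not given: they have to be found in the camera images.
- clamp: Bonding clamp, fixed to the bench: a 190 x 84 mm light grey base plate, top 12 mm above the bench. Origin on the bench under the middle of the nest; its x axis runs along the plate from the nest to the pivot post, z is up. The vertical pivot axis of the blue arm is at x = 110 mm, y = 0. A dark 9 mm stop pin, top at z = 70 mm, stands at x = 78, y = +16.5 mm.
- nest (a point): Middle of the seat in the nest, 27 mm above the bench: the top of the small black chip. Axes as the clamp's. Four white corner pieces round it form a window 20 mm (x) by 26 mm (y), 4 mm more than the heat sink each way; their tops flare outward to 6.7 mm above the seat, so fingertips that grip the heat sink should stay 8 mm above its underside.
- chip: The black chip, 15 x 21 x 3 mm, lying on a brass carrier in the nest, fixed. Origin under its middle, 24 mm above the bench. It must never carry more than 40 N.
- heat_sink: Small loose light grey finned heat sink, 16 (x) x 22 (y) x 18 mm (z) high, about 18 g, standing on the bench. Origin in the middle of its underside. It goes into the nest with its 16 mm along the clamp's x, either way round.
- swing_arm (a joint): Swing of the blue clamp arm about the pivot post, rad: 0 = home on the stop pin, the screw straight above the nest; grows counter-clockwise seen from above. At value a the arm points from the pivot along (-cos a, -sin a) in the clamp's x, y. Starts open at 1.0 to 1.35. Stiff (0.3 N m), stays where it is left. Tightening the screw pushes it to its stop.
- swing_mid (a point): Point in the middle of the arm's bar, 60 mm from the pivot and 65 mm above the bench: a good place to push its side. The arm reaches 110 mm from pivot to screw axis, is 24 mm wide (36 mm round its ends) and spans 58 to 72 mm above the bench; the knob on it reaches up to 125 mm.
- foot: Round red-faced pressure foot, 14 mm across, under the arm at the lower end of the screw; it does not turn. Origin in the middle of its lower face, z up. It starts 2 to 5 mm above the top of a seated heat sink. It is sprung and gives a millimetre or two under load, so the angle from first touch to slip is not exact. It keeps its load when the knob is let go.
- knob_seat (a point): Point on the screw axis that sinks with the screw but does not turn; the knob's origin is here until the clutch slips, at about 0.13 N m (20 to 30 N on the sink). Then torque rises no more, collar and screw stand still, and the knob rides up 0.8 mm per rad of slip; stop within 6 to 40 degrees of slip. Grip lightly (10 to 15 N) and follow it down: hard gripping or pressing hinders the clutch.
- knob: Round knurled black and grey knob with a red line, on top of the screw, 30 mm across, 30 mm high. Origin in the middle of its underside, on the screw axis, z up. A brass collar 39 mm across just below it turns with the screw: keep the fingertips 3 to 5 mm above the underside. Turned clockwise seen from above it drives the screw down 16 mm a turn (0.08 N m plus the foot's load), itself too.
- flat_pliers: Bystander: pliers with blue handles, 135 x 39 x 11 mm; origin in the middle of its underside.
- side_cutters: Bystander: side cutters with red handles, 135 x 39 x 11 mm; origin in the middle of its underside.
- marker_red: Bystander: white and red marker pen, 135 mm long, 11 mm thick; origin in the middle of its underside.
- screw_tin: Bystander: round tin with a red lid, 59 mm across, 21 mm high; origin in the middle of its underside.
- solder_reel_small: Bystander: small red-flanged solder reel, 40 mm across, 30 mm high, with a wire end; origin in the middle of its underside.
Things that resemble listed ones, but are neither listed nor needed, are in the scene too. Leave any red look-alike of the heat_sink alone.

How it is judged:
By the outcome, as a careful person would: the job done as asked, in the order asked, and still so for the second after the job is handed in, with the robot touching nothing.
It also fails if it takes over 72 s, if anything falls off the work surface, if the arm or the gripper's body presses on something with over 40 N, if the wrist force passes 120 N, or if a joint passes its speed limit or range.

## Robot

A 7-joint arm with a two-finger parallel gripper is mounted at the origin on a cart in front of the work surface, level with it; the furniture and walls round the work are solid. World frame = base frame: x ahead of the robot, y to its left, z up, the work surface at z = 0. Lengths are in m, angles in rad, forces in N, time in s.
With the tool pointing down it reaches from about 0.425 to 0.95 m from the base axis. Payload 16.7 kg.
Tool frame: the origin (TCP) lies at the very end of the fingers, on their centre line; the grasp point (between the pads) lies 19 mm behind it; z points along the fingers, y is the line along which they close (so a half turn about z gives the same grasp; the last joint's range is limited). The gripper opens to 94 mm and grips with 3 to 60 N. Pads are 16 mm wide; open, the fingers measure 119 mm over their backs; the gripper's body (75 mm by 177 mm) begins 78 mm behind the grasp point.
Start: joints at [-1.298, 0.426, 0.074, 1.606, -0.034, 1.111, -0.067], TCP at [0.276, 0.616, 0.205] pointing down, gripper open.
Joint ranges: [-2.85, 2.85], [-0.5, 2.14], [-1.23, 1.37], [0.21, 2.46], [-1.02, 4.16], [0.16, 2.05], [-2.73, 2.73]. Speed limits (rad/s): [1.89, 1.89, 2.39, 2.39, 3.01, 3.01, 3.01].

## Interface

Orientations are given as a rotation vector (axis times angle).
In Python, from bench import monitor, eyes, hand_in gives the robot as it stands.
- The arm moves only by the tool servo_tool, never from a script. Its arguments are lists of equal length, an entry for each row: "offset": the shift along the tool's x, y, z in units of 40 mm (1.0 is 40 mm), a list of three; "rotation": the turn, a rotation vector about the tool's x, y, z in units of 6 degrees (1.0 is 6 degrees), a list of three; "claw": the opening, from 0 (shut) to 1 (fully open). A call has 1 to 5 rows; each row shifts and turns the commanded pose from where the row before left it, along the tool's axes as they then stand; what a row does not reach is not made up. A row lasts 1/10 s, in which the tool goes at most 50 mm and 8.59 degrees, less where a joint would pass 70% of its speed; a pose out of reach is approached as far as the arm can. A call is refused whole if a number of a shift passes 1 or a number of a turn 1, either way. A call with a gripper value outside its range is refused whole. The fingers move at their own pace and stop on an object; "newtons" is the grip in N (left out, the last holds). Time passes only in rows, so rows that do not move let the fingers close. It gives the time, the measured TCP pose, the force, the opening and the grip force at its end, in the units of the state.
- monitor.get_obs(): the state, without advancing time (a new reading comes with each control period).
- eyes.get_image(name): name is "side" or "top" or "wrist"; returns a dict with "frame" (420x560x3 uint8, red, green, blue), "mtx" (3x3 intrinsics, pixels), "rvec" (rotation vector, rad) and "tvec" (3), from world to camera coordinates, as OpenCV has them. Camera axes: x right, y down, z forward; pixel columns grow to the right and rows downward; lengths in m; the calibration is good to about 2 mm. A picture is of the moment at which its call begins. There is no depth.
- hand_in(): hands the job in; it is judged then, once.
The state is a dict: "t": time; "joints": joint angles; "joint_vel": joint speeds; "tau": joint torques, N m; "tcp_pos": TCP position; "eef_rot": TCP orientation; "ft_force": force on the tool from outside, world axes, zero at the start; "wrist_torque": the same for the moment, N m; "width": finger opening in m; "gripper_force": force on a finger pad.
Only numpy, scipy, OpenCV 4.12 (cv2) and the standard library are available. Lean on these libraries where they do the work, as an engineer would, in place of code of your own. Each camera call takes 0.05 s, during which the arm holds its last target. There are 200 camera calls.

## Working session

There is one attempt and no reset: what is moved stays moved. The work goes in short steps, Python scripts to look and compute and a tool call to move; the robot and the scene stay as the last step left them, time stands still between calls to the robot, and variables do not carry over. Pictures are saved under pics/ and viewed, at most 10 in all, crops included, and the job is handed in when it is done.

Besides the shell and the picture viewer there is one more tool, called after "Emit:" as a command line: name --argument value ..., lists and objects as JSON in quotes. servo_tool: Moves the arm, as the interface text tells. Its arguments: {"type":"object","properties":{"offset":{"type":"array"},"rotation":{"type":"array"},"claw":{"type":"array"},"newtons":{"type":"number"}},"required":["offset","rotation","claw"]}

```bash
mkdir -p pics; ls
cat > h.py <<'E'
import numpy as np,cv2
from bench import monitor,eyes,hand_in
def shot(n,f,crop=None,s=1):
    d=eyes.get_image(n);im=d["frame"][:,:,::-1].copy()
    np.savez("pics/"+f+".npz",**{k:d[k] for k in("mtx","rvec","tvec")},frame=im)
    if crop: im=im[crop[1]:crop[3],crop[0]:crop[2]]
    if s!=1: im=cv2.resize(im,None,fx=s,fy=s,interpolation=cv2.INTER_CUBIC)
    cv2.imwrite("pics/"+f+".png",im);return d
def load(f): return np.load("pics/"+f+".npz")
def ray(d,u,v,z):
    R=cv2.Rodrigues(np.array(d["rvec"]).reshape(3))[0];t=np.array(d["tvec"]).reshape(3)
    c=-R.T@t;w=R.T@np.linalg.inv(d["mtx"])@np.array([u,v,1.]);return c+w*(z-c[2])/w[2]
def proj(d,P):
    return cv2.projectPoints(np.array(P,float).reshape(-1,3),np.array(d["rvec"],float),np.array(d["tvec"],float),d["mtx"],None)[0].reshape(-1,2)
E
python3 - <<'E'
from h import *
a=shot("top","top0");b=shot("side","side0")
im=np.vstack([cv2.imread("pics/top0.png"),cv2.imread("pics/side0.png")])
o=monitor.get_obs();print(o)
for d in(a,b):
    R=cv2.Rodrigues(np.array(d["rvec"]).reshape(3))[0];print(-R.T@np.array(d["tvec"]).reshape(3),d["mtx"][0,0])
E
```

```text
pics
{'t': 0.1, 'joints': array([-1.29850452,  0.42665605,  0.07385274,  1.60657791, -0.0341115 ,
        1.11078853, -0.06711618]), 'joint_vel': array([ 7.58432235e-05, -6.01625742e-04,  8.96983444e-04, -1.10746656e-03,
        6.51462744e-04,  1.06702446e-03,  1.39795188e-03]), 'tau': array([ 6.79340636e-03, -9.37472892e+01,  3.67602423e+00, -4.55046415e+01,
       -4.87441302e-02,  1.68982049e-02,  4.17275226e-05]), 'tcp_pos': array([0.27619637, 0.6154523 , 0.20483917]), 'eef_rot': array([-6.57694364e-01, -3.07179750e+00,  1.81807050e-03]), 'ft_force': array([-0.19528569, -0.23735629,  0.70161254]), 'wrist_torque': array([ 0.02369847, -0.00708149, -0.0089959 ]), 'gripper_force': 0.0, 'width': 0.09404558721067166}
[0.43668331 0.13874447 1.15290706] 527.0104141463481
[0.52127679 0.82660192 0.60509221] 434.5591083954116
```

View pics/top0.png

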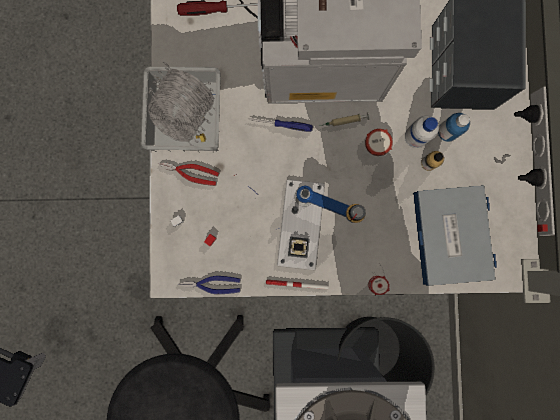

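View pics/side0.png

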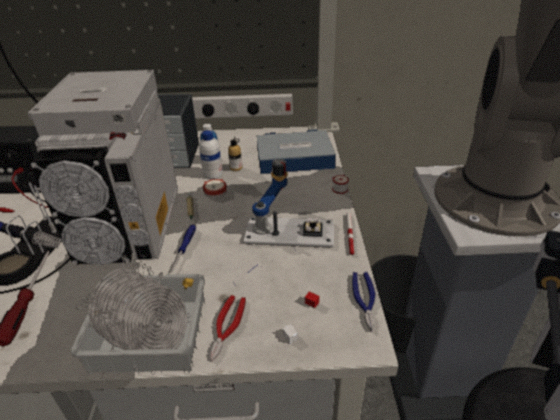

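Top view: a light grey block at (178,218) and a red one at (210,238). The grey one fits the heat sink; the red one is the look-alike. The nest is at (299,247), the pivot at (305,194) and the knob at (356,213). I'll confirm in one enlarged crop.

Run:
```python
from h import *
d=load("top0");im=d["frame"]
A=cv2.resize(im[200:256,155:225],None,fx=5.5,fy=5.5,interpolation=cv2.INTER_CUBIC)[:308]
B=cv2.resize(im[170:275,270:375],None,fx=5.5,fy=5.5,interpolation=cv2.INTER_CUBIC)
s=load("side0")["frame"]
C=cv2.resize(s[285:345,260:325],None,fx=4,fy=4,interpolation=cv2.INTER_CUBIC)
W=np.zeros((600,800,3),np.uint8)
a=cv2.resize(im[203:253,160:225],None,fx=4.5,fy=4.5,interpolation=cv2.INTER_CUBIC);W[:a.shape[0],:a.shape[1]]=a
W[300:300+240,:260]=C
b=cv2.resize(im[170:275,275:375],None,fx=5,fy=5,interpolation=cv2.INTER_CUBIC);W[:b.shape[0],300:800]=b
cv2.imwrite("pics/c0.png",W)
for n,u,v,z in[("sink",178,218,.009),("red",210,238,.009),("nest",299,247,.027),("piv",305,194,.072),("knob",356,213,.125)]:print(n,ray(d,u,v,z).round(4))
ds=load("side0")
print("sink side",ray(ds,291,333,.009))
```

```text
sink [0.5116 0.3668 0.009 ]
red [0.4668 0.2972 0.009 ]
nest [0.4439 0.1051 0.027 ]
piv [0.5523 0.0918 0.072 ]
knob [ 0.5075 -0.0046  0.125 ]
sink side [0.50450041 0.36870559 0.009     ]
```

View pics/c0.png

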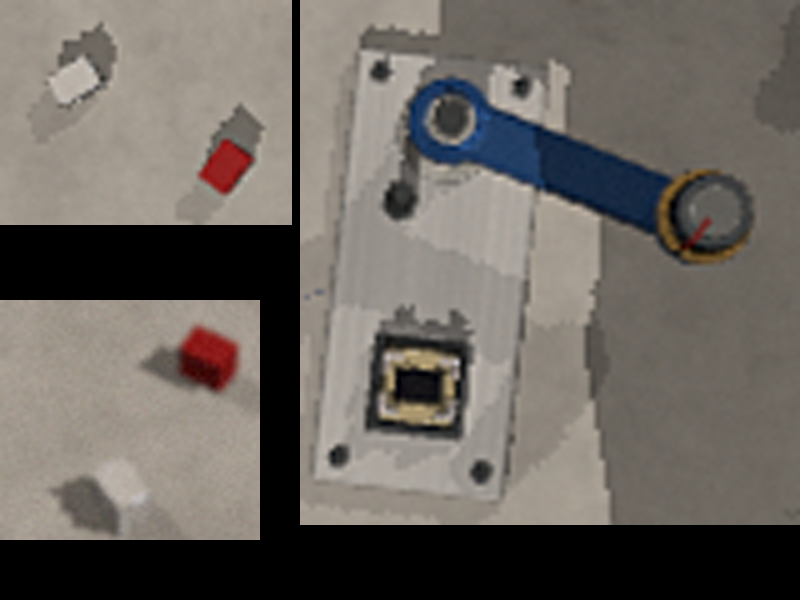

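The crop confirms it: the light grey block is the heat sink, and the red one stays put. The swing arm is open at about 1.25 rad. Next is a move helper, and then a closer look over the sink.

```bash
cat >> h.py <<'E'
from scipy.spatial.transform import Rotation as Ro
def go(p,yaw,o=None):
    "yaw: world angle (deg) of tool y, mod 180; tool pointing down. Prints total shift (now-axes, units) and turn (units)"
    o=o or monitor.get_obs();R=Ro.from_rotvec(o["eef_rot"])
    best=None
    for k in(0,180):
        a=np.radians(yaw+k);y=np.array([np.cos(a),np.sin(a),0]);z=np.array([0,0,-1.]);x=np.cross(y,z)
        r=(R.inv()*Ro.from_matrix(np.c_[x,y,z])).as_rotvec()
        if best is None or np.linalg.norm(r)<np.linalg.norm(best):best=r
    d=R.inv().apply(np.array(p)-o["tcp_pos"])/.04
    print("shift",d.round(3),"turn",(np.degrees(best)/6).round(3),"shift in turned axes",Ro.from_rotvec(best).inv().apply(d).round(3))
E
python3 -c "
from h import *
go([.508,.368,.17],25)"
```

```text
shift [-7.82  -3.27   0.875] turn [-1.000e-02  5.000e-03  6.805e+00] shift in turned axes [-8.056  2.638  0.871]
```

Emit:
servo_tool --offset '[[-0.6,-0.25,0.07],[-0.9,-0.38,0.1],[-0.9,-0.38,0.1],[-0.9,-0.38,0.1],[-0.9,-0.38,0.1]]' --rotation '[[0,0,0],[0,0,0],[0,0,0],[0,0,0],[0,0,0]]' --claw '[1,1,1,1,1]'

```text
t: 0.6
tcp_pos: [0.4014, 0.481, 0.1863]
eef_rot: [-0.658, -3.072, 0.001]
ft_force: [1.0, 0.6, 0.1]
width: 0.094
gripper_force: 0.0
```

Emit:
servo_tool --offset '[[-0.9,-0.38,0.1],[-0.9,-0.38,0.1],[-0.9,-0.38,0.1],[-0.9,-0.36,0.1],[0,0,0]]' --rotation '[[0,0,0],[0,0,0],[0,0,0],[0,0,0],[0,0,0.8]]' --claw '[1,1,1,1,1]'

```text
t: 1.1
tcp_pos: [0.5112, 0.3631, 0.17]
eef_rot: [0.796, 3.038, -0.004]
ft_force: [0.2, -0.4, -0.4]
width: 0.0941
gripper_force: 0.0
```

Emit:
servo_tool --offset '[[0,0,0],[0,0,0],[0,0,0],[0,0,0],[0,0,0]]' --rotation '[[0,0,1],[0,0,1],[0,0,1],[0,0,1],[0,0,1]]' --claw '[1,1,1,1,1]'

```text
t: 1.6
tcp_pos: [0.5072, 0.3686, 0.1703]
eef_rot: [-1.552, -2.731, 0.001]
ft_force: [0.1, 0.7, -0.3]
width: 0.094
gripper_force: 0.0
```

Emit:
servo_tool --offset '[[0,0,0],[0,0,0],[0,0,0]]' --rotation '[[0,0,1],[0,0,0],[0,0,0]]' --claw '[1,1,1]'

```text
t: 1.9
tcp_pos: [0.5072, 0.3687, 0.1704]
eef_rot: [-1.683, -2.653, 0.001]
ft_force: [-0.5, 0.8, 0.5]
width: 0.0943
gripper_force: 0.0
```

Run:
```python
from h import *
d=shot("wrist","w1")
im=load("w1")["frame"]
o=monitor.get_obs();print(o["tcp_pos"],o["eef_rot"],o["t"])
print(proj(d,[[.508,.368,.018],[.508,.368,0]]))
hsv=cv2.cvtColor(im,cv2.COLOR_BGR2HSV)
```

```text
[0.50732086 0.36871532 0.17051751] [-1.68297315e+00 -2.65272731e+00  5.73656462e-04] 1.95
[[280.90375064 197.00777619]
 [280.86566548 193.34733552]]
```

View pics/w1.png

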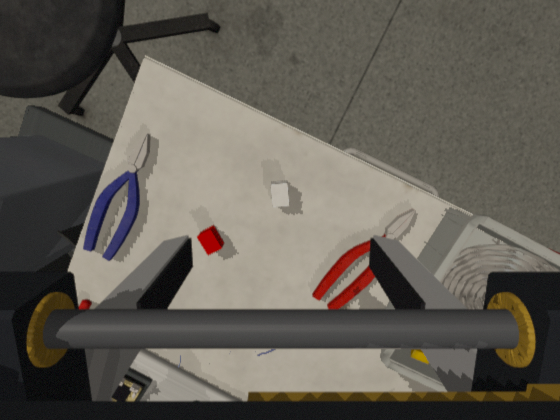

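The wrist view shows the sink at (280,194), nearly aligned with the tool. I'll fit a box model to its silhouette.

```bash
cat >> h.py <<'E'
from scipy.optimize import minimize
def fit(f,m,x0,dims=(.016,.022,.018),z0=0):
    d=load(f);S=4
    def sil(x):
        c,s=np.cos(x[2]),np.sin(x[2]);P=[]
        for i in(-.5,.5):
            for j in(-.5,.5):
                a,b=i*dims[0],j*dims[1]
                for z in(z0,z0+dims[2]):P.append([x[0]+c*a-s*b,x[1]+s*a+c*b,z])
        h=cv2.convexHull(proj(d,P).astype(np.float32)).reshape(-1,2)
        k=np.zeros(M.shape,np.uint8);cv2.fillPoly(k,[np.round(((h-off+.5)*S)*16).astype(int)],1,shift=4);return k>0
    ys,xs=np.nonzero(m);off=np.array([xs.min()-6,ys.min()-6])
    sub=m[off[1]:ys.max()+7,off[0]:xs.max()+7].astype(np.float32)
    M=cv2.resize(sub,None,fx=S,fy=S,interpolation=cv2.INTER_LINEAR)>.5
    best=None
    for a in np.radians([-60,-30,0,30,60,90]):
        x=np.array([x0[0],x0[1],a+x0[2]])
        r=minimize(lambda q:1-(sil(q*[1,1,10])&M).sum()/(sil(q*[1,1,10])|M).sum(),x/[1,1,10],method="Nelder-Mead",options=dict(initial_simplex=(x/[1,1,10])+np.array([[0,0,0],[.005,0,0],[0,.005,0],[0,0,.02]])))
        if best is None or r.fun<best.fun:best=r
    x=best.x*[1,1,10];return x[0],x[1],np.degrees(x[2]),1-best.fun
E
python3 - <<'E'
from h import *
im=load("w1")["frame"];r=im[170:225,255:310].astype(int)
g=r.min(2)
print(g[8:42:1,10:42:2])
# threshold: brighter than bench
m=np.zeros(im.shape[:2],np.uint8);t=(im.min(2)>195).astype(np.uint8)
n,l,st,_=cv2.connectedComponentsWithStats(t[170:225,255:310]);k=l[24,25];print(st[k])
m[170:225,255:310]=(l==k)
print(fit("w1",m,[.508,.368,np.radians(25)]))
E
```

```text
[[136 135 135 135 138 137 138 136 136 138 147 147 143 142 144 145]
 [135 134 135 136 138 138 136 137 136 136 145 147 143 143 143 144]
 [135 136 136 134 134 137 132 132 125 126 128 131 144 144 143 145]
 [134 136 135 118 117 121 131 133 120 121 119 115 142 145 145 145]
 [134 137 137 112 114 116 123 128 125 126 124 100 122 146 145 146]
 [136 138 137 120 124 115 118 131 145 166 161 116 108 145 146 146]
 [137 138 138 144 162 154 157 162 164 171 170 129 107 143 147 146]
 [139 139 137 160 171 169 169 171 168 170 169 145 105 125 145 147]
 [140 139 136 166 169 170 171 171 170 169 168 151 104 107 126 145]
 [140 139 134 166 168 168 170 170 171 169 167 165 103 104 108 125]
 [148 139 137 166 167 168 169 169 171 169 169 173 106 102 104 107]
 [150 146 136 168 167 167 168 168 170 168 168 171 104 105 103 105]
 [152 149 137 169 167 167 168 167 170 169 167 169 103 105 104 105]
 [151 150 140 164 167 167 168 168 169 169 168 165 104 105 104 106]
 [151 149 140 164 166 166 166 167 169 169 168 163 105 106 106 108]
 [150 149 140 157 166 165 167 167 170 170 170 164 107 108 107 108]
 [149 151 140 151 166 166 16
[... 636 characters left out ...]
 107]
 [152 153 154 155 167 168 169 169 168 168 168 168 111 109 106 108]
 [151 154 154 153 167 168 167 167 166 166 170 160 118 109 107 107]
 [154 155 154 153 169 171 159 146 130 136 140 133 114 109 108 108]
 [153 155 154 155 161 163 152 122 107 112 113 111 109 109 109 108]
 [153 155 155 154 154 156 154 138 111 107 109 109 109 109 110 107]
 [154 154 153 153 154 153 154 151 135 108 107 110 107 109 110 110]
 [153 152 154 153 152 152 153 152 146 107 109 110 109 108 109 110]
 [152 153 153 153 152 152 152 151 145 111 107 109 110 109 108 112]]
[   0    0   55   55 3025]
(np.float64(0.5248038408779148), np.float64(0.3613676268861456), np.float64(-18.345436709631525), np.float64(0.16290602529134635))
```

Run:
```python
from h import *
im=load("w1")["frame"]
m=np.zeros(im.shape[:2],np.uint8);t=(im.min(2)>158).astype(np.uint8)
n,l,st,_=cv2.connectedComponentsWithStats(t[170:225,255:310]);k=l[24,25];print(st[k])
m[170:225,255:310]=(l==k)
x=fit("w1",m,[.508,.368,np.radians(25)],(.016,.022,.0001),.018);print(x)
y=x[2]; y=(y+90)%180-90
o=monitor.get_obs();go([x[0],x[1],.060],y);go([x[0],x[1],.0092],y)
```

```text
[ 16  13  18  25 368]
(np.float64(0.5056062379538024), np.float64(0.36946197939206815), np.float64(30.89222541872426), np.float64(0.9166012250667505))
shift [ 0.036 -0.03   2.763] turn [-0.003  0.001 -0.946] shift in turned axes [ 0.038 -0.027  2.763]
shift [ 0.036 -0.03   4.033] turn [-0.003  0.001 -0.946] shift in turned axes [ 0.038 -0.027  4.033]
```

Emit:
servo_tool --offset '[[0.02,-0.015,0.6],[0.02,-0.015,0.9],[0,0,0.9],[0,0,0.8],[0,0,0.5]]' --rotation '[[0,0,-0.95],[0,0,0],[0,0,0],[0,0,0],[0,0,0]]' --claw '[0.6,0.5,0.5,0.5,0.5]'

```text
t: 2.45
tcp_pos: [0.5047, 0.3688, 0.0202]
eef_rot: [-1.55, -2.732, 0.004]
ft_force: [-1.1, 0.7, 0.3]
width: 0.0574
gripper_force: 0.0
```

Emit:
servo_tool --offset '[[0,0,0.33],[0,0,0],[0,0,0],[0,0,0],[0,0,0]]' --rotation '[[0,0,0],[0,0,0],[0,0,0],[0,0,0],[0,0,0]]' --claw '[0.5,0.3,0.1,0.1,0.1]' --newtons 15

```text
t: 2.95
tcp_pos: [0.5061, 0.3701, 0.0106]
eef_rot: [1.553, 2.73, 0.003]
ft_force: [-0.0, 0.1, 0.7]
width: 0.0182
gripper_force: 0.0
```

Emit:
servo_tool --offset '[[0,0,0],[0,0,0],[0,0,0]]' --rotation '[[0,0,0],[0,0,0],[0,0,0]]' --claw '[0.1,0.1,0.1]'

```text
t: 3.25
tcp_pos: [0.5061, 0.37, 0.0105]
eef_rot: [1.553, 2.73, 0.002]
ft_force: [-1.1, 0.3, 8.0]
width: 0.0157
gripper_force: 15.0
```

Emit:
servo_tool --offset '[[0,0,-0.5],[0,0,-0.9],[0,0,-0.9],[0,0,-0.9],[0,0,-0.4]]' --rotation '[[0,0,0],[0,0,0],[0,0,0],[0,0,0],[0,0,0]]' --claw '[0.1,0.1,0.1,0.1,0.1]'

```text
t: 3.75
tcp_pos: [0.5067, 0.3703, 0.1573]
eef_rot: [1.553, 2.73, 0.006]
ft_force: [0.3, 0.6, -0.6]
width: 0.0157
gripper_force: 15.0
```

```bash
python3 -c "
from h import *
o=monitor.get_obs();print(o['width'],o['gripper_force'],o['ft_force'],o['tcp_pos']);go([.444,.105,.155],-7)"
```

```text
0.015655534459888758 14.999841749668121 [ 0.34253636  0.63714389 -0.56249997] [0.50668906 0.3702853  0.15728702]
shift [-4.901 -4.736  0.033] turn [ 0.034 -0.023  6.287] shift in turned axes [-6.774 -0.747  0.057]
```

Emit:
servo_tool --offset '[[-0.5,-0.48,0],[-0.7,-0.68,0],[-0.7,-0.68,0],[-0.7,-0.68,0],[-0.7,-0.68,0]]' --rotation '[[0,0,0],[0,0,0],[0,0,0],[0,0,0],[0,0,0]]' --claw '[0.1,0.1,0.1,0.1,0.1]'

```text
t: 4.25
tcp_pos: [0.4625, 0.1893, 0.1538]
eef_rot: [1.553, 2.731, 0.001]
ft_force: [0.8, -0.8, 0.9]
width: 0.0157
gripper_force: 15.0
```

Emit:
servo_tool --offset '[[-0.7,-0.68,0],[-0.6,-0.56,0],[-0.3,-0.3,0],[0,0,0],[0,0,0]]' --rotation '[[0,0,0],[0,0,0],[0,0,0.3],[0,0,1],[0,0,1]]' --claw '[0.1,0.1,0.1,0.1,0.1]'

```text
t: 4.75
tcp_pos: [0.443, 0.1042, 0.1539]
eef_rot: [1.878, 2.518, 0.002]
ft_force: [0.1, -0.4, -0.3]
width: 0.0159
gripper_force: 15.0
```

Emit:
servo_tool --offset '[[0,0,0],[0,0,0],[0,0,0],[0,0,0],[0,0,0]]' --rotation '[[0,0,1],[0,0,1],[0,0,1],[0,0,1],[0,0,0]]' --claw '[0.1,0.1,0.1,0.1,0.1]'

```text
t: 5.25
tcp_pos: [0.443, 0.1048, 0.1537]
eef_rot: [2.357, 2.077, 0.001]
ft_force: [-1.2, -0.6, -0.2]
width: 0.0159
gripper_force: 15.0
```

Run:
```python
from h import *
d=shot("wrist","w2",(140,50,420,260),2.85)
o=monitor.get_obs();print(o["tcp_pos"],o["eef_rot"],o["t"],o["width"])
print(proj(d,[[.444,.105,.027],o["tcp_pos"]]))
```

```text
[0.44298389 0.1047503  0.15365805] [2.35203493e+00 2.08256688e+00 5.97444850e-04] 5.3 0.01583597864523866
[[281.9510059  201.43415608]
 [281.43187241 252.99636001]]
```

View pics/w2.png

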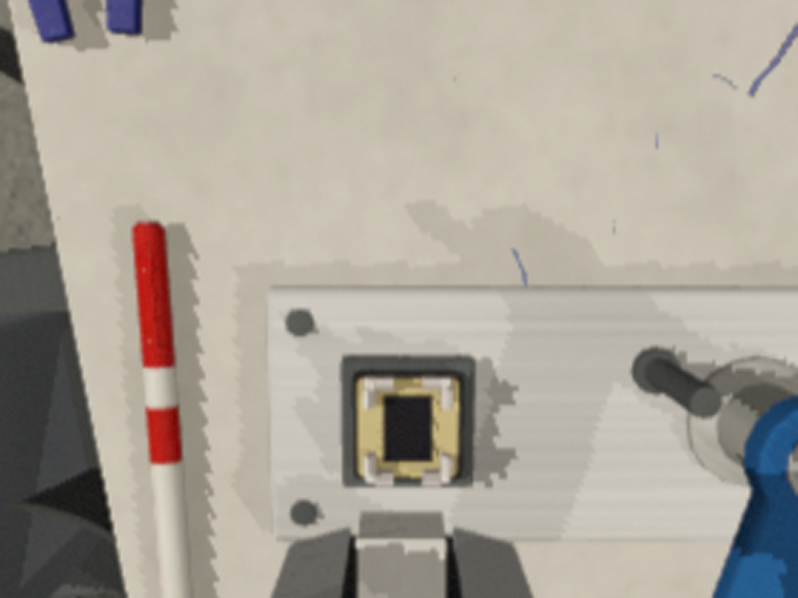

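The chip is at crop (408,428), in the middle of the four white corners. The plate's edge runs horizontally, and the sink hangs straight at (400,560). I'll compute the clamp pose.

Run:
```python
from h import *
d=load("w2");im=d["frame"]
r=cv2.resize(im[50:260,140:420],None,fx=2.85,fy=2.85,interpolation=cv2.INTER_CUBIC).max(2)
t=(r[385:475,372:446]<70).astype(np.uint8)
n,l,st,c=cv2.connectedComponentsWithStats(t);k=1+np.argmax(st[1:,4]);x,y,w,h,a=st[k];print(st[k]+[372,385,0,0,0])
f=lambda U,V,z:ray(d,140+(U+.5)/2.85-.5,50+(V+.5)/2.85-.5,z)
cx,cy=372+c[k][0],385+c[k][1]
print("chip",f(cx,cy,.027),[np.linalg.norm(f(372+x,cy,.027)-f(372+x+w,cy,.027)),np.linalg.norm(f(cx,385+y,.027)-f(cx,385+y+h,.027))])
# plate edge by gradient
U=np.arange(280,500,10);V=[]
g=cv2.resize(im[50:260,140:420],None,fx=2.85,fy=2.85,interpolation=cv2.INTER_CUBIC).mean(2)
for u in U:V.append(270+np.argmax(np.abs(np.gradient(cv2.GaussianBlur(g,(0,0),2)[270:305,u]))))
print(V)
p=np.polyfit(U,V,1);A=f(270,np.polyval(p,270),.012);B=f(520,np.polyval(p,520),.012);e=B-A;print("edge deg",np.degrees(np.arctan2(e[1],e[0])),A,B)
Ro_=Ro.from_rotvec(monitor.get_obs()["eef_rot"]);ty=Ro_.apply([0,1,0]);print("tool y deg",np.degrees(np.arctan2(ty[1],ty[0])))
dt=load("top0")
# screws / pivot in top
print("pivot wrist pixel pin", f(655,368,.070), f(705,400,.012))
# sink in hand: underside corners edge
print(proj(d,[monitor.get_obs()["tcp_pos"]]))
```

```text
[ 384  396   47   65 2891]
chip [0.44469946 0.10630304 0.027     ] [np.float64(0.014408157779856729), np.float64(0.020374832999195767)]
[np.int64(291), np.int64(291), np.int64(291), np.int64(291), np.int64(290), np.int64(291), np.int64(291), np.int64(291), np.int64(291), np.int64(291), np.int64(291), np.int64(291), np.int64(291), np.int64(291), np.int64(291), np.int64(291), np.int64(291), np.int64(291), np.int64(291), np.int64(291), np.int64(291), np.int64(291)]
edge deg -7.2119568910556335 [0.4073756  0.15184898 0.012     ] [0.48468646 0.14206595 0.012     ]
tool y deg -6.954593222898547
pivot wrist pixel pin [0.51139927 0.12325102 0.07      ] [0.53998614 0.10032717 0.012     ]
[[281.43187241 252.99636001]]
```

Run:
```python
from h import *
d=load("w2");o=monitor.get_obs();R=Ro.from_rotvec(o["eef_rot"])
q=lambda P:(proj(d,o["tcp_pos"]+R.apply(np.array(P)))-[140,50]+.5)*2.85-.5
s=lambda s_:[[sx*.011+s_,sy*.008,z] for sx in(-1,1) for sy in(-1,1) for z in(.0105,-.0075)]
for k in(0,.003):print(k,q(s(k)).round(0).tolist())
RR=cv2.Rodrigues(d["rvec"])[0];print("cam in tool",R.inv().apply(-RR.T@d["tvec"].reshape(3)-o["tcp_pos"]),R.inv().apply(RR.T[:,2]))
g=cv2.resize(d["frame"][50:260,140:420],None,fx=2.85,fy=2.85,interpolation=cv2.INTER_CUBIC).mean(2)
print(g[500:550:2,400].round(),g[525,340:465:5].round(),g[560,340:465:5].round())
```

```text
0 [[364.0, 613.0], [360.0, 651.0], [444.0, 613.0], [448.0, 651.0], [362.0, 507.0], [359.0, 536.0], [445.0, 507.0], [449.0, 535.0]]
0.003 [[364.0, 599.0], [360.0, 636.0], [444.0, 599.0], [449.0, 636.0], [362.0, 492.0], [358.0, 520.0], [445.0, 492.0], [449.0, 519.0]]
cam in tool [ 0.06709537 -0.00048221 -0.17917447] [-2.30562491e-01  3.56881262e-04  9.73057455e-01]
[195. 194. 194. 193. 193. 175. 147. 125. 117. 115. 115. 113. 114. 113.
 110. 111. 113. 117. 118. 147. 176. 168. 154. 141. 140.] [178. 172. 172. 179. 124. 114. 115. 115. 115. 115. 116. 115. 114. 115.
 115. 115. 114. 115. 113. 114. 116. 180. 190. 170. 179.] [ 99.  83.  22.  47. 133. 135. 134. 136. 136. 136. 138. 136. 137. 138.
 138. 138. 137. 138. 135. 135. 154. 102.  20.  43.  89.]
```

```bash
python3 -c "
from h import *
go([.4450,.1071,.05],-7.2)"
```

```text
shift [0.064 0.042 2.591] turn [ 0.003 -0.002  0.041] shift in turned axes [0.065 0.043 2.591]
```

Emit:
servo_tool --offset '[[0.06,0.04,0.4],[0,0,0.8],[0,0,0.7],[0,0,0.4],[0,0,0.29]]' --rotation '[[0,0,0.04],[0,0,0],[0,0,0],[0,0,0],[0,0,0]]' --claw '[0.1,0.1,0.1,0.1,0.1]'

```text
t: 5.8
tcp_pos: [0.4444, 0.1064, 0.0488]
eef_rot: [-2.356, -2.078, 0.002]
ft_force: [0.8, -0.1, 0.2]
width: 0.0158
gripper_force: 15.0
```

Emit:
servo_tool --offset '[[0,0,0],[0,0,0.05],[0,0,0.05],[0,0,0.05],[0,0,0]]' --rotation '[[0,0,0],[0,0,0],[0,0,0],[0,0,0],[0,0,0]]' --claw '[0.1,0.1,0.1,0.1,0.1]'

```text
t: 6.3
tcp_pos: [0.4448, 0.1065, 0.0441]
eef_rot: [-2.358, -2.076, -0.001]
ft_force: [0.4, 0.0, 0.3]
width: 0.0159
gripper_force: 15.0
```

```bash
python3 -c "
from h import *
d=shot('wrist','w3')
o=monitor.get_obs();print(o['tcp_pos'],o['ft_force'],o['wrist_torque']);go([.4450,.1071,.0375],-7.2)"
```

```text
[0.44478576 0.10649878 0.04410585] [-0.04238489  1.16116961  0.30697929] [-0.08639173  0.09079561 -0.00969631]
shift [0.016 0.003 0.165] turn [ 0.002 -0.003 -0.016] shift in turned axes [0.016 0.003 0.165]
```

Emit:
servo_tool --offset '[[0.012,0,0],[0,0,0.04],[0,0,0.04],[0,0,0.03],[0,0,0]]' --rotation '[[0,0,0],[0,0,0],[0,0,0],[0,0,0],[0,0,0]]' --claw '[0.1,0.1,0.1,0.1,0.1]'

```text
t: 6.85
tcp_pos: [0.4446, 0.1068, 0.0393]
eef_rot: [-2.359, -2.075, 0.001]
ft_force: [0.3, -0.2, -0.5]
width: 0.0159
gripper_force: 15.0
```

Emit:
servo_tool --offset '[[0,0,0.03],[0,0,0],[0,0,0]]' --rotation '[[0,0,0],[0,0,0],[0,0,0]]' --claw '[0.1,0.1,0.1]'

```text
t: 7.15
tcp_pos: [0.4447, 0.1068, 0.0382]
eef_rot: [-2.359, -2.075, 0.0]
ft_force: [-1.1, -0.3, -0.3]
width: 0.0157
gripper_force: 15.0
```

Emit:
servo_tool --offset '[[0,0,0.02],[0,0,0],[0,0,0]]' --rotation '[[0,0,0],[0,0,0],[0,0,0]]' --claw '[0.1,0.1,0.1]'

```text
t: 7.45
tcp_pos: [0.4447, 0.1069, 0.0375]
eef_rot: [-2.359, -2.075, 0.0]
ft_force: [-1.0, -0.1, 0.5]
width: 0.0158
gripper_force: 15.0
```

Emit:
servo_tool --offset '[[0,0,0.01],[0,0,0],[0,0,0]]' --rotation '[[0,0,0],[0,0,0],[0,0,0]]' --claw '[0.1,0.1,0.1]'

```text
t: 7.75
tcp_pos: [0.4448, 0.1069, 0.0374]
eef_rot: [-2.358, -2.075, -0.0]
ft_force: [-3.0, -0.7, 11.0]
width: 0.016
gripper_force: 15.0
```

Emit:
servo_tool --offset '[[0,0,-0.005],[0,0,0],[0,0,0],[0,0,0],[0,0,0]]' --rotation '[[0,0,0],[0,0,0],[0,0,0],[0,0,0],[0,0,0]]' --claw '[0.2,0.25,0.35,0.4,0.4]'

```text
t: 8.25
tcp_pos: [0.4447, 0.1069, 0.0372]
eef_rot: [2.359, 2.075, -0.0]
ft_force: [-0.3, -0.1, -0.1]
width: 0.0377
gripper_force: 0.0
```

Emit:
servo_tool --offset '[[0,0,-0.2],[0,0,-0.6],[0,0,-0.9],[0,0,-0.9],[0,0,-0.4]]' --rotation '[[0,0,0],[0,0,0],[0,0,0],[0,0,0],[0,0,0]]' --claw '[0.4,0.4,0.4,0.4,0.4]'

```text
t: 8.75
tcp_pos: [0.4458, 0.107, 0.1605]
eef_rot: [2.359, 2.074, 0.005]
ft_force: [0.0, 0.5, -1.2]
width: 0.0376
gripper_force: 0.0
```

Run:
```python
from h import *
import time
d=shot("wrist","w4")
t=shot("top","top1")
a=cv2.resize(load("w4")["frame"][60:260,140:420],None,fx=2,fy=2,interpolation=cv2.INTER_CUBIC)
b=cv2.resize(load("top1")["frame"][225:265,280:320],None,fx=5,fy=5,interpolation=cv2.INTER_CUBIC)
W=np.zeros((600,800,3),np.uint8);W[:400,:560]=a;W[:200,570:770]=b;cv2.imwrite("pics/c4.png",W)
q=lambda z,s:[(proj(d,[[.4447+.01*0,.1063,z]])-[140,60])*2]
o=monitor.get_obs();print(o["tcp_pos"],o["t"])
ex=np.array([.9921,-.1253,0]);ey=np.array([.1253,.9921,0]);n=np.array([.4447,.1063,0])
for z in(.045,.027+.018+.003):print(z,((proj(d,[n+i*.008*ex+j*.011*ey+[0,0,z] for i in(-1,1) for j in(-1,1)])-[140,60])*2).round(0).tolist())
```

```text
[0.44598056 0.10735165 0.15987474] 8.85
0.045 [[260.0, 317.0], [260.0, 266.0], [298.0, 317.0], [298.0, 266.0]]
0.048 [[260.0, 319.0], [259.0, 267.0], [298.0, 318.0], [298.0, 267.0]]
```

View pics/c4.png

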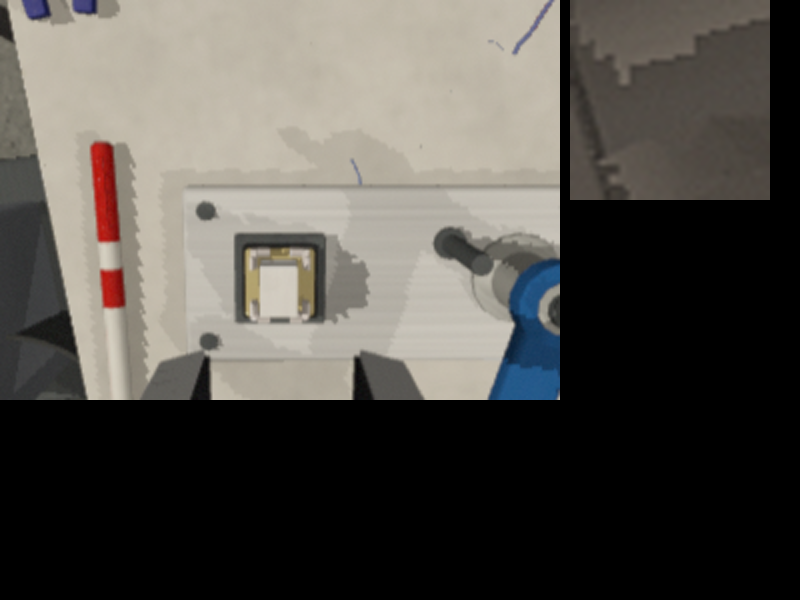

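The sink sits squarely in the nest: its top spans (260–298, 264–317), which matches the seated model. Next I'll push the arm with closed fingers, keeping the tool aligned with the clamp.

```bash
cat >> h.py <<'E'
N=np.array([.4447,.1063]);TH=np.radians(-7.2);EX=np.array([np.cos(TH),np.sin(TH)]);EY=np.array([-EX[1],EX[0]])
def C2W(x,y,z):return np.r_[N+x*EX+y*EY,z]
def W2C(p):p=np.array(p);return np.r_[(p[:2]-N)@EX,(p[:2]-N)@EY,p[2:]]
E
python3 - <<'E'
from h import *
go(C2W(.124,-.068,.165),-7.2);go(C2W(.124,-.068,.056),-7.2)
p=np.array([124,-68.])
for a in [1.2,1.1,1.0,.9,.8,.7,.6,.5,.4,.3,.2,.1,0]:
    c,s=np.cos(a),np.sin(a);h=12+12.5*s+8*c
    q=np.array([110,0])+60*np.array([-c,-s])+h*np.array([s,-c]);d=(q-p)/40;p=q
    print(a,q.round(1),"tool x,y",d[1].round(2),d[0].round(2))
E
```

```text
shift [-1.724  3.075 -0.123] turn [ 0.031 -0.028 -0.019] shift in turned axes [-1.73   3.072 -0.128]
shift [-1.732  3.067  2.602] turn [ 0.031 -0.028 -0.019] shift in turned axes [-1.73   3.072  2.597]
1.2 [113.  -65.5] tool x,y 0.06 -0.27
1.1 [106.6 -65.6] tool x,y -0.0 -0.16
1.0 [100.2 -65. ] tool x,y 0.02 -0.16
0.9 [ 93.7 -63.6] tool x,y 0.03 -0.16
0.8 [ 87.2 -61.5] tool x,y 0.05 -0.16
0.7 [ 81.  -58.7] tool x,y 0.07 -0.16
0.6 [ 75.  -55.1] tool x,y 0.09 -0.15
0.5 [ 69.3 -50.7] tool x,y 0.11 -0.14
0.4 [ 64.2 -45.7] tool x,y 0.13 -0.13
0.3 [ 59.6 -40. ] tool x,y 0.14 -0.11
0.2 [ 55.6 -33.8] tool x,y 0.16 -0.1
0.1 [ 52.4 -27.1] tool x,y 0.17 -0.08
0 [ 50. -20.] tool x,y 0.18 -0.06
```

Emit:
servo_tool --offset '[[-0.43,0.77,-0.1],[-0.43,0.77,0],[-0.43,0.77,0],[-0.43,0.77,0],[0,0,0.3]]' --rotation '[[0,0,0],[0,0,0],[0,0,0],[0,0,0],[0,0,0]]' --claw '[0.2,0,0,0,0]'

```text
t: 9.35
tcp_pos: [0.5612, 0.0196, 0.1494]
eef_rot: [2.36, 2.069, 0.001]
ft_force: [0.2, 0.0, -0.0]
width: 0.0021
gripper_force: 0.0
```

Emit:
servo_tool --offset '[[0,0,0.7],[0,0,0.8],[0,0,0.6],[0,0,0.3],[0,0,0]]' --rotation '[[0,0,0],[0,0,0],[0,0,0],[0,0,0],[0,0,0]]' --claw '[0,0,0,0,0]'

```text
t: 9.85
tcp_pos: [0.5569, 0.0228, 0.0517]
eef_rot: [-2.358, -2.074, 0.005]
ft_force: [1.0, 0.6, 0.9]
width: -0.0
gripper_force: 0.0
```

```bash
python3 -c "
from h import *
o=monitor.get_obs();print(W2C(o['tcp_pos']),o['ft_force'],o['width']);go(C2W(.113,-.0655,.056),-7.2)"
```

```text
[ 0.12178201 -0.06882054  0.05173714] [0.95962144 0.60324154 0.85089927] -2.3576151307776942e-05
shift [ 0.082 -0.22  -0.106] turn [-0.027  0.013 -0.019] shift in turned axes [ 0.083 -0.22  -0.107]
```

Emit:
servo_tool --offset '[[0.06,-0.15,-0.08],[0.02,-0.1,0],[0,-0.16,0],[0.02,-0.16,0],[0.03,-0.16,0]]' --rotation '[[0,0,0],[0,0,0],[0,0,0],[0,0,0],[0,0,0]]' --claw '[0,0,0,0,0]'

```text
t: 10.35
tcp_pos: [0.5316, 0.0323, 0.0584]
eef_rot: [2.357, 2.074, 0.006]
ft_force: [7.3, -1.3, -0.3]
width: 0.0007
gripper_force: 2.6
```

Emit:
servo_tool --offset '[[0.05,-0.16,0],[0.07,-0.16,0],[0.09,-0.15,0],[0.11,-0.14,0],[0.13,-0.13,0]]' --rotation '[[0,0,0],[0,0,0],[0,0,0],[0,0,0],[0,0,0]]' --claw '[0,0,0,0,0]'

```text
t: 10.85
tcp_pos: [0.5042, 0.0536, 0.0583]
eef_rot: [2.357, 2.073, 0.006]
ft_force: [5.2, -2.6, 0.3]
width: 0.0008
gripper_force: 2.3
```

```bash
python3 -c "
from h import *
o=monitor.get_obs();print(W2C(o['tcp_pos']),o['ft_force'],o['wrist_torque']);go(C2W(.0556,-.0338,.055),-7.2)"
```

```text
[ 0.06560224 -0.04484143  0.05829223] [ 5.23091764 -2.62043985  0.27042445] [-0.90582285 -1.06979803 -0.01229299]
shift [ 0.275 -0.251  0.082] turn [ 0.038 -0.013 -0.023] shift in turned axes [ 0.276 -0.25   0.082]
```

Emit:
servo_tool --offset '[[0.14,-0.12,0.04],[0.15,-0.11,0.04],[0.17,-0.09,0],[0.1,-0.04,0],[0,0,0]]' --rotation '[[0,0,0],[0,0,0],[0,0,0],[0,0,0],[0,0,0]]' --claw '[0,0,0,0,0]'

```text
t: 11.35
tcp_pos: [0.4918, 0.0777, 0.0544]
eef_rot: [2.358, 2.075, 0.002]
ft_force: [0.9, -3.9, 3.4]
width: 0.0003
gripper_force: 2.0
```

Emit:
servo_tool --offset '[[0.05,0,0],[0,0,0],[0,0,0]]' --rotation '[[0,0,0],[0,0,0],[0,0,0]]' --claw '[0,0,0]'

```text
t: 11.65
tcp_pos: [0.4918, 0.0778, 0.0543]
eef_rot: [2.359, 2.073, 0.0]
ft_force: [-1.6, -14.0, 10.7]
width: 0.0005
gripper_force: 6.8
```

```bash
python3 -c "
from h import *
o=monitor.get_obs();print(W2C(o['tcp_pos']),o['ft_force'],o['wrist_torque'])"
```

```text
[ 0.05029747 -0.02239307  0.05430763] [ -1.56277585 -14.03052413  10.69206926] [-3.17696131  0.53446232  0.0725588 ]
```

The force rose to 14 N with no further motion, so the arm is on its stop. I'll back off, rise above the knob and check.

Emit:
servo_tool --offset '[[-0.3,0,0],[-0.3,0,-0.5],[0,0,-0.9],[0,0,-0.9],[0,0,-0.9]]' --rotation '[[0,0,0],[0,0,0],[0,0,0],[0,0,0],[0,0,0]]' --claw '[0,0,0,0,0]'

```text
t: 12.15
tcp_pos: [0.4881, 0.0552, 0.183]
eef_rot: [-2.359, -2.074, -0.0]
ft_force: [0.4, 1.0, 0.7]
width: 0.001
gripper_force: 0.0
```

Emit:
servo_tool --offset '[[0,-0.5,-0.8],[0.4,-0.7,-0.5],[0,0,0],[0,0,0]]' --rotation '[[0,0,0],[0,0,0],[0,0,0],[0,0,0]]' --claw '[0.5,0.6,0.6,0.6]'

```text
t: 12.55
tcp_pos: [0.4429, 0.078, 0.234]
eef_rot: [-2.356, -2.077, -0.004]
ft_force: [0.3, -1.2, -0.4]
width: 0.0289
gripper_force: 0.0
```

Run:
```python
from h import *
d=shot("wrist","w5",(130,40,430,265),2.6)
q=lambda P:((proj(d,[C2W(*P)])-[130,40]+.5)*2.6-.5).round(0).tolist()
o=monitor.get_obs();print(W2C(o["tcp_pos"]),o["eef_rot"],o["t"])
print("knob top .125/.120",q((0,0,.125)),q((0,0,.120)),"rim",q((.015,0,.122)),q((-.015,0,.122)),"pin",q((.078,.0165,.07)),"piv",q((.11,0,.072)))
```

```text
[ 0.00193915 -0.02878167  0.23336816] [-2.35767741e+00 -2.07562259e+00 -1.36673459e-03] 12.6
knob top .125/.120 [[387.0, 345.0]] [[388.0, 343.0]] rim [[435.0, 344.0]] [[340.0, 344.0]] pin [[602.0, 280.0]] piv [[688.0, 326.0]]
```

View pics/w5.png

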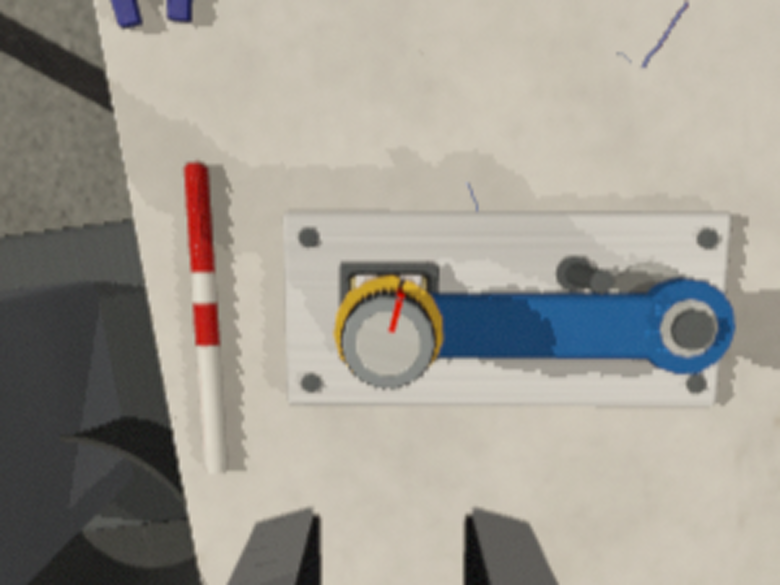

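The arm lies along the plate with the pin at its edge, so it is home. The knob top is at (388,343), against a predicted (387,345), and the red line points up. Next I check joint 7 for turning room.

Run:
```python
from h import *
o=monitor.get_obs();print(o["joints"].round(3),o["wrist_torque"])
go(C2W(0,0,.17),-7.2)
```

```text
[-8.590e-01 -1.000e-03  5.520e-01  2.079e+00 -0.000e+00  1.063e+00
 -4.340e-01] [-0.09355536  0.01748868 -0.02819206]
shift [ 0.718 -0.05   1.585] turn [ 0.002 -0.009 -0.013] shift in turned axes [ 0.72  -0.048  1.584]
```

Emit:
servo_tool --offset '[[0.36,-0.025,0.4],[0.36,-0.025,0.6],[0,0,0.59],[0,0,0],[0,0,0]]' --rotation '[[0,0,0],[0,0,0],[0,0,0],[0,0,-0.8],[0,0,-1]]' --claw '[0.6,0.6,0.6,0.6,0.6]'

```text
t: 13.1
tcp_pos: [0.4444, 0.1053, 0.168]
eef_rot: [-2.15, -2.29, 0.006]
ft_force: [-0.4, -0.0, 0.3]
width: 0.0563
gripper_force: 0.0
```

Emit:
servo_tool --offset '[[0,0,0],[0,0,0],[0,0,0],[0,0,0],[0,0,0]]' --rotation '[[0,0,-1],[0,0,-1],[0,0,-1],[0,0,-1],[0,0,-1]]' --claw '[0.6,0.6,0.6,0.6,0.6]'

```text
t: 13.6
tcp_pos: [0.4448, 0.1055, 0.1687]
eef_rot: [-1.483, -2.769, 0.003]
ft_force: [1.1, -0.5, 0.2]
width: 0.0564
gripper_force: 0.0
```

Emit:
servo_tool --offset '[[0,0,0],[0,0,0],[0,0,0],[0,0,0],[0,0,0]]' --rotation '[[0,0,-1],[0,0,-1],[0,0,-1],[0,0,-1],[0,0,-1]]' --claw '[0.6,0.6,0.6,0.6,0.6]'

```text
t: 14.1
tcp_pos: [0.4448, 0.1054, 0.1687]
eef_rot: [-0.715, -3.058, 0.003]
ft_force: [-0.1, 0.1, -0.4]
width: 0.0567
gripper_force: 0.0
```

Emit:
servo_tool --offset '[[0,0,0],[0,0,0]]' --rotation '[[0,0,0],[0,0,0]]' --claw '[0.6,0.6]'

```text
t: 14.3
tcp_pos: [0.4447, 0.1058, 0.169]
eef_rot: [-0.727, -3.056, 0.002]
ft_force: [-0.1, -0.5, 1.1]
width: 0.0562
gripper_force: 0.0
```

Run:
```python
from h import *
o=monitor.get_obs();print(o["joints"].round(3),o["wrist_torque"],o["width"],W2C(o["tcp_pos"]))
ty=Ro.from_rotvec(o["eef_rot"]).apply([0,1,0]);y=np.degrees(np.arctan2(ty[1],ty[0]));print(y)
go(C2W(0,0,.108),y)
```

```text
[-0.77   0.106  0.427  2.135 -0.055  0.912  0.792] [-1.12062932e-02  5.04114418e-02  8.49021191e-05] 0.0562453970779616 [ 1.00226270e-04 -5.18615074e-04  1.69033663e-01]
63.24992406983566
shift [0.006 0.013 1.526] turn [-0.013 -0.005 -0.   ] shift in turned axes [0.007 0.011 1.526]
```

Emit:
servo_tool --offset '[[0,0,0],[0,0,0],[0,0,0],[0,0,0],[0,0,0]]' --rotation '[[0,0,-1],[0,0,-1],[0,0,-1],[0,0,-1],[0,0,-1]]' --claw '[0.6,0.6,0.6,0.6,0.6]'

```text
t: 14.8
tcp_pos: [0.4447, 0.1062, 0.1693]
eef_rot: [0.097, -3.14, 0.001]
ft_force: [-1.4, -0.5, -0.5]
width: 0.0566
gripper_force: 0.0
```

Emit:
servo_tool --offset '[[0,0,0],[0,0,0],[0,0,0],[0,0,0.6],[0,0,0.6]]' --rotation '[[0,0,-1],[0,0,-1],[0,0,-1],[0,0,0],[0,0,0]]' --claw '[0.6,0.6,0.6,0.6,0.6]'

```text
t: 15.3
tcp_pos: [0.4452, 0.1064, 0.1212]
eef_rot: [-0.581, 3.086, 0.001]
ft_force: [0.1, 0.4, -0.6]
width: 0.0567
gripper_force: 0.0
```

Emit:
servo_tool --offset '[[0,0,0.4],[0,0,0.1],[0,0,0]]' --rotation '[[0,0,0],[0,0,0],[0,0,0]]' --claw '[0.6,0.6,0.6]'

```text
t: 15.6
tcp_pos: [0.4446, 0.1061, 0.1013]
eef_rot: [0.583, -3.086, 0.001]
ft_force: [0.0, 0.2, -0.0]
width: 0.0566
gripper_force: 0.0
```

Run:
```python
from h import *
o=monitor.get_obs();print(o["joints"].round(3),o["wrist_torque"],o["width"],W2C(o["tcp_pos"]),o["ft_force"])
ty=Ro.from_rotvec(o["eef_rot"]).apply([0,1,0]);y=np.degrees(np.arctan2(ty[1],ty[0]));print(y)
ds=shot("side","s6");dw=shot("wrist","w6")
p=proj(ds,[C2W(0,0,.11)])[0].round().astype(int);print(p)
x0,y0=p[0]-30,p[1]-30
a=cv2.resize(load("s6")["frame"][y0:y0+66,x0:x0+60],None,fx=9,fy=9,interpolation=cv2.INTER_CUBIC)[:594,:400+140]
b=cv2.resize(load("w6")["frame"][150:420,170:390],(260,320))
W=np.zeros((600,800,3),np.uint8);W[:594,:540]=a;W[:320,540:800]=b;cv2.imwrite("pics/c6.png",W)
R=Ro.from_rotvec(o["eef_rot"]);t=o["tcp_pos"]
f=lambda P:((proj(ds,P)-[x0,y0]+.5)*9-.5).round(0).tolist()
print("tips",f([t+R.apply([0,s*.028,0]) for s in(-1,1)]))
for z in(.090,.093,.096,.120,.123,.126):print(z,f([C2W(0,0,z)]))
```

```text
[-0.684  0.214  0.348  2.195 -0.106  0.749  1.678] [0.10908308 0.00277287 0.02945196] 0.056643066031799146 [-0.00012525 -0.00019937  0.10132473] [ 0.0282797   0.20480922 -0.00428446]
111.38205083075876
[313 192]
tips [[223.0, 247.0], [335.0, 375.0]]
0.09 [[276.0, 351.0]]
0.093 [[277.0, 340.0]]
0.096 [[277.0, 329.0]]
0.12 [[279.0, 241.0]]
0.123 [[279.0, 230.0]]
0.126 [[279.0, 218.0]]
```

View pics/c6.png

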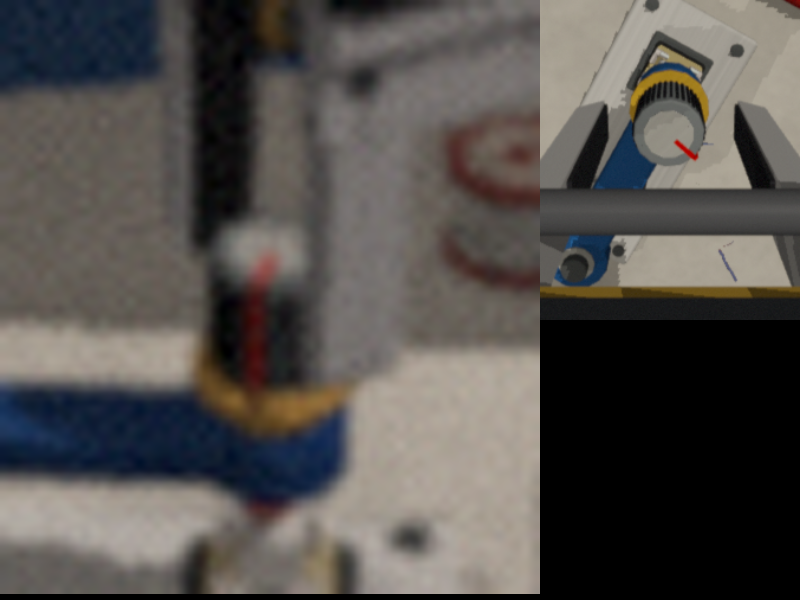

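Run:
```python
from h import *
d=load("w6");im=d["frame"]
for z in(.115,.118,.121,.124):print(z,proj(d,[C2W(0,0,z)]).round(1),"under",proj(d,[C2W(0,0,z-.03)]).round(1))
# top disc: grey light, low saturation; fit ellipse
hsv=cv2.cvtColor(im,cv2.COLOR_BGR2HSV)
r=im[225:300,240:320];
cv2.imwrite("pics/c7.png",cv2.resize(r,None,fx=7,fy=7,interpolation=cv2.INTER_CUBIC))
# expected outlines
def circ(z,r,n=12):return proj(d,[C2W(r*np.cos(t),r*np.sin(t),z) for t in np.linspace(0,2*np.pi,n,False)])
for z in(.118,.121,.124):
  e=circ(z,.015,60);print("top",z,e.min(0).round(1),e.max(0).round(1)); e=circ(z-.03,.0195,60);print("  collar",e.min(0).round(1),e.max(0).round(1))
# brass mask
m=((hsv[...,0]>15)&(hsv[...,0]<32)&(hsv[...,1]>120)&(hsv[...,2]>90)).astype(np.uint8);m[320:]=0;m[:190]=0
n,l,st,c=cv2.connectedComponentsWithStats(m);k=1+np.argmax(st[1:,4]);print("brass",st[k])
g=im.mean(2);print("col profile through knob", g[195:300:2,280].round().astype(int))
print("row", g[262,235:325:2].round().astype(int))
```

```text
0.115 [[279.  261.4]] under [[279.3 241.7]]
0.118 [[279.  263.7]] under [[279.2 243.4]]
0.121 [[279.  266.1]] under [[279.2 245.2]]
0.124 [[279.  268.6]] under [[279.2 247. ]]
top 0.118 [248.2 234.3] [309.8 292. ]
  collar [244.9 210.1] [313.6 275.3]
top 0.121 [247.7 236.2] [310.3 294.8]
  collar [244.4 211.4] [314.  277.5]
top 0.124 [247.1 238.2] [310.9 297.7]
  collar [243.9 212.7] [314.5 279.7]
brass [246 209  67  44 831]
col profile through knob [129 130 128 126  65  50  62  93 104 103 104  91  31  22  27  24  23  25
  39  82 105  98  99  98 113 132 131 131 128 129 141 141 142 142 142 141
 142 142 144 144 144 141 142 142 115 103 103 112 144 146 147 147 149]
row [117 113  99  39  49  52  42  55  94  96  96 100 129 139 141 142 140 139
 139 140 140 141 141 142 141 141 142 143 144 145 143 143 137 106 104 106
 102  57 148 148 150 149 150 150 150]
```

View pics/c7.png

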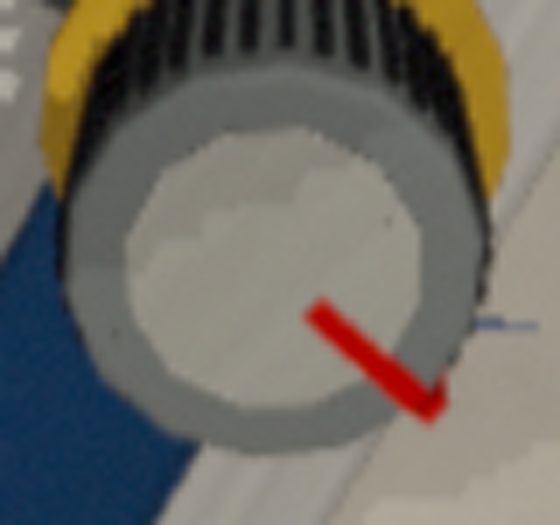

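Disc and collar edges put the knob top at about 0.118 and its underside at about 0.0885, with the knob centred between the fingers. I'll go to TCP 0.0925 and grip lightly.

Emit:
servo_tool --offset '[[0,0,0.1],[0,0,0.12],[0,0,0],[0,0,0],[0,0,0]]' --rotation '[[0,0,0],[0,0,0],[0,0,0],[0,0,0],[0,0,0]]' --claw '[0.6,0.5,0.3,0.2,0.2]' --newtons 13

```text
t: 16.2
tcp_pos: [0.445, 0.106, 0.093]
eef_rot: [-0.585, 3.086, -0.001]
ft_force: [2.6, -6.1, 1.8]
width: 0.03
gripper_force: 13.0
```

Emit:
servo_tool --offset '[[0,0,0],[0,0,0],[0,0,0]]' --rotation '[[0,0,0],[0,0,0],[0,0,0]]' --claw '[0.2,0.2,0.2]'

```text
t: 16.5
tcp_pos: [0.445, 0.106, 0.093]
eef_rot: [-0.585, 3.086, -0.001]
ft_force: [1.9, -5.9, 1.3]
width: 0.0297
gripper_force: 13.0
```

```bash
cat > s.py <<'E'
from h import *
T=[];F=[]
o=monitor.get_obs()
ty=Ro.from_rotvec(o["eef_rot"]).apply([0,1,0])
print("t",round(o["t"],2),"yaw",np.degrees(np.arctan2(ty[1],ty[0])).round(1),"j7",o["joints"][6].round(2),"tq",o["wrist_torque"].round(3),"tau7",o["tau"][6].round(3),"F",o["ft_force"].round(1),"w",o["width"].round(4),o["gripper_force"].round(1),"c",(W2C(o["tcp_pos"])*1000).round(1))
E
python3 s.py; python3 s.py
```

```text
Traceback (most recent call last):
  File "s.py", line 5, in <module>
    print("t",round(o["t"],2),"yaw",np.degrees(np.arctan2(ty[1],ty[0])).round(1),"j7",o["joints"][6].round(2),"tq",o["wrist_torque"].round(3),"tau7",o["tau"][6].round(3),"F",o["ft_force"].round(1),"w",o["width"].round(4),o["gripper_force"].round(1),"c",(W2C(o["tcp_pos"])*1000).round(1))
                                                                                                                                                                                                         ^^^^^^^^^^^^^^^^
AttributeError: 'float' object has no attribute 'round'
Traceback (most recent call last):
  File "s.py", line 5, in <module>
    print("t",round(o["t"],2),"yaw",np.degrees(np.arctan2(ty[1],ty[0])).round(1),"j7",o["joints"][6].round(2),"tq",o["wrist_torque"].round(3),"tau7",o["tau"][6].round(3),"F",o["ft_force"].round(1),"w",o["width"].round(4),o["gripper_force"].round(1),"c",(W2C(o["tcp_pos"])*1000).round(1))
                                                                                                                                                                                                         ^^^^^^^^^^^^^^^^
AttributeError: 'float' object has no attribute 'round'
```

Emit:
servo_tool --offset '[[0,-0.025,0],[0,0,0]]' --rotation '[[0,0,0],[0,0,0]]' --claw '[0.2,0.2]'

```text
t: 16.7
tcp_pos: [0.4451, 0.1056, 0.093]
eef_rot: [-0.586, 3.086, 0.0]
ft_force: [1.3, -0.8, 2.1]
width: 0.0297
gripper_force: 13.0
```

```bash
sed -i 's/o\["width"\].round(4),o\["gripper_force"\].round(1)/round(o["width"],4),round(o["gripper_force"],1)/' s.py; python3 s.py
```

```text
t 16.7 yaw 111.5 j7 1.69 tq [-0.17   0.069  0.009] tau7 0.063 F [ 1.3 -0.8  2.1] w 0.0297 13.0 c [ 0.5 -0.6 93. ]
```

Emit:
servo_tool --offset '[[0,0,0.005],[0,0,0.007],[0,0,0.007],[0,0,0.007],[0,0,0.007]]' --rotation '[[0,0,0.7],[0,0,1],[0,0,1],[0,0,1],[0,0,1]]' --claw '[0.2,0.2,0.2,0.2,0.2]'

```text
t: 17.2
tcp_pos: [0.4452, 0.1057, 0.0917]
eef_rot: [0.19, 3.136, 0.0]
ft_force: [-0.0, -2.1, 3.2]
width: 0.0298
gripper_force: 13.0
```

```bash
python3 s.py
python3 - <<'E'
from h import *
shot("wrist","w8",(240,225,320,300),7)
E
```

```text
t 17.2 yaw 83.1 j7 1.23 tq [-0.252  0.003  0.047] tau7 3.108 F [-0.  -2.1  3.2] w 0.0298 13.0 c [ 0.6 -0.6 91.7]
```

View pics/w8.png

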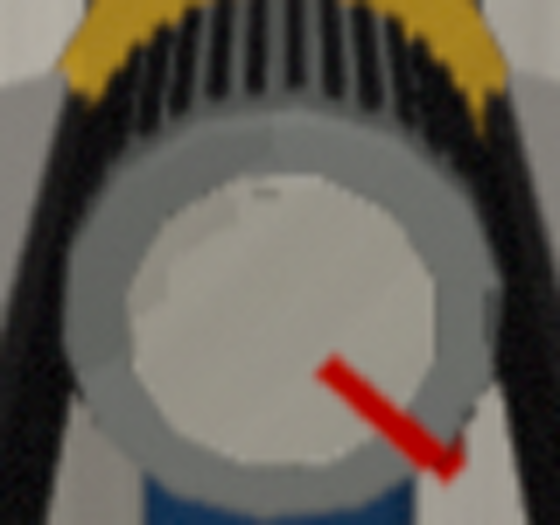

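The red line keeps the same angle (about 40°) in the wrist frame, so the knob turns with the fingers. From here I'll track it numerically with averaged torque and the line angle.

```bash
cat > s.py <<'E'
from h import *
T=[];F=[];A=[]
for i in range(5):
    im=eyes.get_image("wrist")["frame"].astype(int);o=monitor.get_obs();T.append(o["wrist_torque"][2]);F.append(o["ft_force"])
    c=im[215:310,235:325];m=(c[...,0]>120)&(c[...,1]<50)&(c[...,2]<50)
    y,x=np.nonzero(m)
    if len(x)>8:
        q=np.c_[x,y].astype(np.float32);vx,vy,cx,cy=cv2.fitLine(q,cv2.DIST_L2,0,.01,.01).ravel();A.append([np.degrees(np.arctan2(vy,vx))%180,cx+235,cy+215])
ty=Ro.from_rotvec(o["eef_rot"]).apply([0,1,0])
print("t",round(o["t"],2),"yaw",np.degrees(np.arctan2(ty[1],ty[0])).round(1),"j7",o["joints"][6].round(2),"tqz %.3f+-%.3f"%(np.mean(T),np.std(T)),"F",np.mean(F,0).round(1),"w",round(o["width"],4),round(o["gripper_force"],1),"c",(W2C(o["tcp_pos"])*1000).round(2),"line",np.mean(A,0).round(1) if A else None)
E
python3 s.py
```

```text
t 17.5 yaw 83.4 j7 1.24 tqz -0.083+-0.025 F [-0.1 -1.6  4. ] w 0.0299 13.0 c [ 0.55 -0.6  91.65] line [ 38.7 295.7 285.3]
```

Emit:
servo_tool --offset '[[0,0,0.007],[0,0,0.007],[0,0,0.007],[0,0,0.007],[0,0,0.004]]' --rotation '[[0,0,1],[0,0,1],[0,0,1],[0,0,1],[0,0,0.6]]' --claw '[0.2,0.2,0.2,0.2,0.2]'

```text
t: 18.0
tcp_pos: [0.4453, 0.1056, 0.0904]
eef_rot: [0.93, 3.001, 0.0]
ft_force: [0.5, -0.8, 5.4]
width: 0.03
gripper_force: 13.0
```

```bash
python3 s.py
```

```text
t 18.25 yaw 55.8 j7 0.8 tqz -0.040+-0.030 F [-0.2 -1.6  4.8] w 0.0296 13.0 c [ 0.65 -0.62 90.41] line [ 39.4 296.1 285.7]
```

Create q.py:
```python
from h import *
o=monitor.get_obs();ty=Ro.from_rotvec(o["eef_rot"]).apply([0,1,0])
print("yaw",np.degrees(np.arctan2(ty[1],ty[0])).round(1),"tq",o["wrist_torque"].round(3),"F",o["ft_force"].round(1),"z",(o["tcp_pos"][2]*1000).round(2))
```

```text
(no output)
```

Emit:
servo_tool --offset '[[0,0,0.004],[0,0,0.004],[0,0,0.004],[0,0,0.004]]' --rotation '[[0,0,0.6],[0,0,0.6],[0,0,0.6],[0,0,0.6]]' --claw '[0.2,0.2,0.2,0.2]'

```text
t: 18.65
tcp_pos: [0.4453, 0.1056, 0.0898]
eef_rot: [1.296, 2.861, 0.001]
ft_force: [-0.0, -1.5, 6.5]
width: 0.0296
gripper_force: 13.0
```

```bash
python3 q.py
```

```text
yaw 41.2 tq [-0.368  0.078  0.065] F [-0.  -1.5  6.5] z 89.82
```

Emit:
servo_tool --offset '[[0,0,0.004],[0,0,0.004]]' --rotation '[[0,0,0.6],[0,0,0.6]]' --claw '[0.2,0.2]'

```text
t: 18.85
tcp_pos: [0.4453, 0.1055, 0.0895]
eef_rot: [1.474, 2.774, 0.001]
ft_force: [-0.8, -2.2, 8.2]
width: 0.0296
gripper_force: 13.0
```

```bash
python3 q.py
```

```text
yaw 34.0 tq [-0.508  0.096  0.11 ] F [-0.8 -2.2  8.2] z 89.51
```

Emit:
servo_tool --offset '[[0,0,0.004]]' --rotation '[[0,0,0.6]]' --claw '[0.2]'

```text
t: 18.95
tcp_pos: [0.4453, 0.1055, 0.0893]
eef_rot: [1.56, 2.727, 0.001]
ft_force: [-1.5, -2.2, 7.9]
width: 0.0298
gripper_force: 13.0
```

```bash
python3 q.py; python3 s.py
```

```text
yaw 30.4 tq [-0.507  0.129  0.078] F [-1.5 -2.2  7.9] z 89.33
t 19.2 yaw 30.6 j7 0.41 tqz 0.002+-0.045 F [-0.4 -2.3  7.7] w 0.0298 13.0 c [ 0.68 -0.69 89.33] line [ 38.5 295.7 285.3]
```

Emit:
servo_tool --offset '[[0,0,0.001],[0,0,0.001]]' --rotation '[[0,0,0.6],[0,0,0.6]]' --claw '[0.2,0.2]'

```text
t: 19.4
tcp_pos: [0.4453, 0.1055, 0.0892]
eef_rot: [1.728, 2.623, 0.001]
ft_force: [-0.5, -1.3, 4.1]
width: 0.0297
gripper_force: 13.0
```

```bash
python3 q.py
```

```text
yaw 23.3 tq [-0.486 -0.054  0.117] F [-0.5 -1.3  4.1] z 89.22
```

Emit:
servo_tool --offset '[[0,0,0.001]]' --rotation '[[0,0,0.6]]' --claw '[0.2]'

```text
t: 19.5
tcp_pos: [0.4453, 0.1055, 0.0891]
eef_rot: [1.81, 2.568, 0.0]
ft_force: [0.7, -1.3, 3.1]
width: 0.0298
gripper_force: 13.0
```

```bash
python3 q.py
```

```text
yaw 19.6 tq [-0.476 -0.164  0.144] F [ 0.7 -1.3  3.1] z 89.13
```

Emit:
servo_tool --offset '[[0,0,0.002]]' --rotation '[[0,0,0.6]]' --claw '[0.2]'

```text
t: 19.6
tcp_pos: [0.4453, 0.1055, 0.089]
eef_rot: [1.89, 2.51, 0.0]
ft_force: [1.0, -1.1, 2.2]
width: 0.0294
gripper_force: 13.0
```

```bash
python3 q.py
```

```text
yaw 16.0 tq [-0.467 -0.243  0.114] F [ 1.  -1.1  2.2] z 89.02
```

Emit:
servo_tool --offset '[[0,0,0.003]]' --rotation '[[0,0,0.6]]' --claw '[0.2]'

```text
t: 19.7
tcp_pos: [0.4453, 0.1055, 0.0889]
eef_rot: [1.967, 2.449, 0.0]
ft_force: [0.0, -1.6, 3.2]
width: 0.0295
gripper_force: 13.0
```

```bash
python3 q.py; python3 s.py
```

```text
yaw 12.5 tq [-0.515 -0.259  0.103] F [ 0.  -1.6  3.2] z 88.89
t 19.95 yaw 12.6 j7 0.13 tqz 0.040+-0.062 F [ 1.4 -2.1  2.8] w 0.0296 13.0 c [ 0.61 -0.71 88.88] line [ 39.  295.6 285. ]
```

Emit:
servo_tool --offset '[[0,0,0.004]]' --rotation '[[0,0,0.6]]' --claw '[0.2]'

```text
t: 20.05
tcp_pos: [0.4452, 0.1055, 0.0888]
eef_rot: [2.04, 2.389, 0.001]
ft_force: [2.0, -1.7, 1.8]
width: 0.0299
gripper_force: 13.0
```

```bash
python3 q.py
```

```text
yaw 9.0 tq [-0.544 -0.491  0.116] F [ 2.  -1.7  1.8] z 88.76
```

Emit:
servo_tool --offset '[[0,0,0.004]]' --rotation '[[0,0,0.6]]' --claw '[0.2]'

```text
t: 20.15
tcp_pos: [0.4453, 0.1055, 0.0886]
eef_rot: [2.117, 2.321, 0.001]
ft_force: [1.1, -1.8, 3.3]
width: 0.0299
gripper_force: 13.0
```

```bash
python3 q.py
```

```text
yaw 5.3 tq [-0.548 -0.294  0.122] F [ 1.1 -1.8  3.3] z 88.61
```

Emit:
servo_tool --offset '[[0,0,0.004]]' --rotation '[[0,0,0.6]]' --claw '[0.2]'

```text
t: 20.25
tcp_pos: [0.4452, 0.1055, 0.0884]
eef_rot: [2.189, 2.253, 0.0]
ft_force: [1.1, -2.2, 5.0]
width: 0.0295
gripper_force: 13.0
```

```bash
python3 q.py; python3 s.py
```

```text
yaw 1.7 tq [-0.619 -0.307  0.073] F [ 1.1 -2.2  5. ] z 88.44
t 20.5 yaw 1.8 j7 -0.03 tqz 0.064+-0.047 F [ 1.6 -2.4  5.1] w 0.0298 13.0 c [ 0.65 -0.72 88.44] line [ 38.7 295.6 284.9]
```

Fz may have begun to rise, which would fit the knob riding up. As a test I turn 3.6° at constant height. Fz should fall if the screw still sinks and rise if the clutch slips.

Emit:
servo_tool --offset '[[0,0,0]]' --rotation '[[0,0,0.6]]' --claw '[0.2]'

```text
t: 20.6
tcp_pos: [0.4452, 0.1055, 0.0885]
eef_rot: [2.256, 2.186, 0.001]
ft_force: [1.2, -2.0, 3.8]
width: 0.0297
gripper_force: 13.0
```

```bash
python3 q.py; python3 s.py
```

```text
yaw -1.8 tq [-0.66  -0.486  0.168] F [ 1.2 -2.   3.8] z 88.45
t 20.85 yaw -1.8 j7 -0.08 tqz 0.044+-0.038 F [ 1.9 -2.6  5. ] w 0.0297 13.0 c [ 0.61 -0.7  88.42] line [ 38.8 295.7 284.9]
```

Emit:
servo_tool --offset '[[0,0,0]]' --rotation '[[0,0,0.6]]' --claw '[0.2]'

```text
t: 20.95
tcp_pos: [0.4452, 0.1055, 0.0884]
eef_rot: [2.324, 2.114, 0.001]
ft_force: [1.9, -2.5, 4.5]
width: 0.0296
gripper_force: 13.0
```

```bash
python3 q.py; python3 s.py
```

```text
yaw -5.4 tq [-0.759 -0.551  0.128] F [ 1.9 -2.5  4.5] z 88.45
t 21.2 yaw -5.3 j7 -0.14 tqz 0.041+-0.070 F [ 2.2 -2.7  4.8] w 0.0293 13.0 c [ 0.6  -0.73 88.4 ] line [ 39.  295.7 284.9]
```

Emit:
servo_tool --offset '[[0,0,0]]' --rotation '[[0,0,0.6]]' --claw '[0.2]'

```text
t: 21.3
tcp_pos: [0.4452, 0.1055, 0.0884]
eef_rot: [2.388, 2.041, 0.0]
ft_force: [2.3, -2.5, 4.7]
width: 0.0295
gripper_force: 13.0
```

```bash
python3 q.py; python3 s.py
```

```text
yaw -8.9 tq [-0.842 -0.618  0.13 ] F [ 2.3 -2.5  4.7] z 88.43
t 21.55 yaw -8.9 j7 -0.19 tqz 0.057+-0.019 F [ 2.1 -3.   5.9] w 0.0294 13.0 c [ 0.57 -0.71 88.39] line [ 39.  295.7 284.9]
```

Over 10.8° at constant height Fz did not fall and then rose, and torque sits flat near 0.13 N m. The clutch is slipping, by roughly 15–20°, so I stop here, release and retreat.

Emit:
servo_tool --offset '[[0,0,0],[0,0,0],[0,0,0],[0,0,0],[0,0,0]]' --rotation '[[0,0,0],[0,0,0],[0,0,0],[0,0,0],[0,0,0]]' --claw '[0.35,0.45,0.55,0.6,0.6]'

```text
t: 22.05
tcp_pos: [0.4449, 0.1056, 0.0883]
eef_rot: [-2.39, -2.038, 0.0]
ft_force: [-0.7, -0.1, 0.2]
width: 0.0558
gripper_force: 0.0
```

Emit:
servo_tool --offset '[[0,0,-0.2],[0,0,-0.6],[0,0,-0.9],[0,0,-0.9],[0,0,-0.4]]' --rotation '[[0,0,0],[0,0,0],[0,0,0],[0,0,0],[0,0,0]]' --claw '[0.6,0.6,0.6,0.6,0.6]'

```text
t: 22.55
tcp_pos: [0.4461, 0.1053, 0.2113]
eef_rot: [2.392, 2.037, 0.005]
ft_force: [-0.4, -0.4, -0.6]
width: 0.0561
gripper_force: 0.0
```

Run:
```python
from h import *
o=monitor.get_obs();print(o["t"],W2C(o["tcp_pos"]),o["ft_force"],o["width"])
d=eyes.get_image("wrist");im=d["frame"].astype(int)
m=(im[...,0]>120)&(im[...,1]<50)&(im[...,2]<50)
p=proj(d,[C2W(0,0,.113)])[0];y,x=np.nonzero(m);k=np.hypot(x-p[0],y-p[1])<30;x,y=x[k],y[k]
P=[ray(d,a,b,.113) for a,b in zip(x,y)];c=np.mean(P,0)-C2W(0,0,.113);print(p,len(x),"line world angle",np.degrees(np.arctan2(c[1],c[0])),np.linalg.norm(c[:2]))
# expected from gripped state: first view w6 at yaw 111.4
for f,yw in(("w6",111.4),("w8",83.4)):
    e=load(f);i=e["frame"].astype(int);m=(i[...,2]>120)&(i[...,1]<50)&(i[...,0]<50);p=proj(e,[C2W(0,0,.117)])[0]
    y,x=np.nonzero(m);k=np.hypot(x-p[0],y-p[1])<40;c=np.mean([ray(e,a,b,.117) for a,b in zip(x[k],y[k])],0)-C2W(0,0,.117);print(f,np.degrees(np.arctan2(c[1],c[0]))-yw)
```

```text
22.55 [ 0.00155605 -0.0007824   0.21129839] [-0.43495828 -0.44127667 -0.5543249 ] 0.05609816897631624
[278.81310955 208.74247122] 16 line world angle -53.75378519493144 0.011762978169475328
w6 -45.24515448581468
w8 -44.08697420386941
```

The knob stayed where I left it: the line is at −53.8°, against −53.5° expected. The robot is clear, so I hand in.

```bash
python3 -c "
from bench import hand_in
print(hand_in())"
```

```text
the job is handed in; nothing more can be done
None
```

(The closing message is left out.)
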